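Nip a freshly pasted book in the lever press

TASK

Slide the brown book lying on the bed of the lever press in under the raised platen until its far end sits squarely against the back fence, roughly centred side to side. Then draw the press's side lever down until the platen bears on the book and about half of the bright 20 mm plunger above the platen has gone up into its sleeve; never drive the plunger all the way in. Keep it there for at least three seconds while the paste takes, and finish with the lever still held down, leaving the other things on the bench alone.

Things in the scene. Friction and masses are not known exactly. Their poses are not given: they have to be found in the camera images.
- press: Black cast-iron bench lever press, bolted down. Origin on the table below the ram's vertical axis; +x from its open front to its back (the way the book goes in), z up. Base 380 x 200 mm. Beech bed: top at z = 40 mm, x = -210 to 110, 180 wide. Column behind; overhanging head 80 wide, x = -30 to 170, z = 165 to 245 mm, ram standing 55 mm above it. The lever is on the -y side.
- press_fence (a point): Foot of the steel back fence, middle of its front face: x = 100, y = 0, z = 40 mm in the press's frame. The fence is a bar along y, 130 mm wide, 20 mm high above the bed. Axes as the press.
- lever: Hand lever: 14 mm steel rod with a black ball knob 34 mm across. Origin: the point on the lever's horizontal shaft (along the press's y) in the plane in which the knob swings: x = 40, y = -125, z = 205 mm in the press's frame.
- book: Brown hardback lying flat, loose on the bed: 200 long (its x) x 130 wide x 32 mm thick, 0.35 to 0.6 kg, drawn out 60 to 95 mm to the front and a little askew, within 10 mm of the middle. Origin at the centre of its underside; its x roughly along the press's x. Home: its far end on the fence, origin at x = 0 of the press, its front end 100 mm before the ram axis.
- platen: Level aluminium pressing plate, 130 (x) x 110 (y) x 14 mm, centred on the ram axis, carried by the plunger. Origin at the centre of its underside: at rest 90 mm above the table, 50 mm above the bed, 18 mm clear of the book's top.
- plunger (a joint): How far (m) the bright 28 mm round plunger carrying the platen has gone up into the dark 44 mm sleeve at the ram's foot, against the spring in it. 0 = out, 20 mm showing (until the platen meets the book); 0.020 = all in, spring solid. Platen force on the book: about 17 N at 0, 2 N more per mm, 37 N half in.
- swing (a joint): Lever swing (rad): 0 = at rest, pointing to the front and 45 degrees up; grows as the knob goes forward and down. Rack and pinion lower ram and platen 30 mm per rad: book met at about 0.60, plunger half in at 0.93 (8 degrees below level), all in at 1.27. Springs back up when let go. Force at the knob: about 4 N at first, 13 N with the plunger half in.
- knob (a point): Centre of the lever's black ball knob (34 mm across), 170 mm from the shaft axis; at rest x = -80, y = -125, z = 325 mm in the press's frame. It swings about the shaft in the plane y = -125 mm of the press, so it can be pinched across the press's y from above, or pushed down.
- glue: Bystander: glue bottle standing on the table, 58 mm across, 150 mm high. Origin under its centre.
- spool: Bystander: spool of thread standing on the table, 64 mm across, 76 mm high. Origin under its centre.
- hymnal: Bystander: small blue book lying on the table, 170 x 110 x 28 mm. Origin under its centre.
Things that resemble listed ones, but are neither listed nor needed, are in the scene too. Several things have the shape of the book; the one meant has the colours described above.

How it is judged (in metres and radians):
On the way, in this order (a step that is already met when the one before it is completed fails the run):
1. the book is home: squarely against the back fence under the platen, the platen still clear of it (x of book in the frame of press above -0.006 m and y of book in the frame of press between -0.022 and 0.022 m and angle between the x axis of book and the x axis of press, either way round below 0.07 rad and contact force between platen and book below 0.5 N and value of joint swing below 0.5 rad), for 0.2 s.
2. the plunger is kept about half in (6 to 14 mm) on the book for three seconds (value of joint plunger between 0.006 and 0.014 m and contact force between platen and book above 12 N), for 3 s.
At the end, for the whole second after the job is handed in: The robot is still holding the lever down and still: the plunger 6 to 14 mm into its sleeve, the platen pressing on the book with more than 12 N, the book flat on the bed within 6 mm of the back fence, within 22 mm of the middle and square to within 4 degrees (all of step 2 and contact force between any of the fingers, the arm and lever above 1.5 N and velocity of joint swing between -0.1 and 0.1 rad/s and x of book in the frame of press above -0.006 m and y of book in the frame of press between -0.022 and 0.022 m and angle between the x axis of book and the x axis of press, either way round below 0.07 rad and angle between book's own z axis and vertical below 0.05 rad); the arm keeps its last pose, push and grip.
It fails at once if the plunger is driven all the way in (more than 18 mm) (value of joint plunger above 0.018 m).
It fails at once if a bystander is moved by more than 30 mm (distance of any of glue, spool, hymnal from where it was at the start of the episode above 0.03 m).
It also fails if it takes over 59 s, if anything falls off the work surface, if the arm or the gripper's body presses on something with over 40 N, if the wrist force passes 120 N, or if a joint passes its speed limit or range.

ROBOT

A 7-joint arm with a two-finger parallel gripper is mounted at the origin on the work surface. World frame = base frame: x ahead of the robot, y to its left, z up, the work surface at z = 0. Lengths are in mm, angles in rad, forces in N, time in s.
With the tool pointing down it reaches from about 425 to 875 mm from the base axis. Payload 8.4 kg.
Tool frame: the origin (TCP) lies on the centre line of the jaws, within the pads' length; the fingertips stand 11 mm ahead of it and the grasp point (between the pads) lies 8 mm behind it (arm.tip_reach is the x of the fingertips in the tool frame, in mm); x points along the fingers, y is the direction in which the jaws open and shut, and the axes are right-handed (so a half turn about x gives the same grasp; the last joint's range is limited). The gripper opens to 87 mm and grips with 3 to 60 N. Pads are 19 mm wide; open, the fingers measure 117 mm over their backs; the gripper's body (75 mm by 190 mm) begins 51 mm behind the grasp point.
Start: joints at [-1.265, 0.333, 0.04, 1.465, -0.013, 1.343, -0.059], TCP at [255.99, 597.437, 197.046] pointing down, gripper open.
Joint ranges: [-2.58, 2.58], [-0.38, 2.09], [-1.3, 1.39], [0.25, 2.4], [-1.5, 4.64], [0.08, 2.09], [-2.65, 2.65]. Speed limits (rad/s): [2.22, 2.22, 2.79, 2.79, 3.14, 3.14, 3.14].

INTERFACE

Orientations are given as a unit quaternion [x, y, z, w].
In Python, from bench import arm, vision gives the robot as it stands. The module is installed in compiled form; this text tells all that it offers.
- The arm moves only by the shell command python3 -m crank 'ROWS' [OPENING] [FORCE]. ROWS is JSON, a list that holds one entry, the list of rows, each a list of 6 numbers: the shift along the tool's x, y, z in mm, then the turn, a rotation vector about the tool's x, y, z in degrees. A call has exactly 5 rows; each row shifts and turns the commanded pose from where the row before left it, along the tool's axes as they then stand; what a row does not reach is not made up. A row lasts 1/12 s, in which the tool goes at most 41.7 mm and 7.16 degrees, less where a joint would pass 70% of its speed; a pose out of reach is approached as far as the arm can. A call is refused whole if a number of a shift passes 41.7 or a number of a turn 7.16, either way. A call with a gripper value outside its range is refused whole. OPENING is the opening, from 0 (shut) to 1 (fully open), set as the call begins (- or left out, the last holds). The fingers move at their own pace and stop on an object; FORCE is the grip in N (left out, the last holds). Time passes only in rows, so rows that do not move let the fingers close, or fill a call up. It gives the time, the measured TCP pose, the force and the opening at its end, in the units of the state.
- arm.state(): the state, without advancing time (a new reading comes with each control period).
- vision.read_camera(name): name is "scene" or "side" or "wrist"; returns a dict with "color" (480x640x3 uint8, blue, green, red), "camera_matrix" (3x3 intrinsics, pixels), "k1" (the pictures are not rectified: a ray, as slopes to the right and down, at radius r is drawn at 1 + k1 r^2 times it, then the intrinsics apply), "origin" and "rotation" of the camera in the world. Camera axes: x right, y down, z forward; pixel columns grow to the right and rows downward; lengths in mm; the calibration is good to about 2 mm. A picture is of the moment at which its call begins. There is no depth.
- arm.job_done(): hands the job in, once; it reports no verdict.
The state is a dict: "t": time; "joints": joint angles; "qvel": joint speeds; "joint_efforts": joint torques, N m; "tcp_pos": TCP position; "eef_rot": TCP orientation; "force": force on the tool from outside, world axes, zero at the start; "ft_torque": the same for the moment, N m; "finger_gap": opening from 0.0 (shut) to 1.0 (fully open).
Only numpy, scipy, OpenCV 4.12 (cv2) and the standard library are available. Lean on these libraries where they do the work, as an engineer would, in place of code of your own. Each camera call takes 0.05 s, during which the arm holds its last target. There are 200 camera calls.

## Working session

There is one attempt and no reset: what is moved stays moved. The work goes in short steps, Python scripts to look and compute and a shell command to move; the robot and the scene stay as the last step left them, time stands still between calls to the robot, and variables do not carry over. Pictures are saved under pics/ and viewed, about 8 in all and at most 12, crops included, and the job is handed in when it is done.

```bash
mkdir -p pics; python3 - <<'E'
from bench import arm, vision
import cv2, numpy as np
s=arm.state(); print({k:np.round(v,3).tolist() for k,v in s.items()}, arm.tip_reach)
for n in ("scene","side"):
    c=vision.read_camera(n); cv2.imwrite(f"pics/{n}0.png",c["color"])
    print(n,np.round(c["camera_matrix"],1).tolist(),c["k1"],np.round(c["origin"],1),np.round(c["rotation"],4).tolist())
E
```

```text
{'t': 0.0, 'joints': [-1.265, 0.334, 0.04, 1.466, -0.013, 1.343, -0.059], 'qvel': [0.0, -0.001, -0.0, 0.0, 0.0, 0.0, 0.001], 'joint_efforts': [-0.001, -65.637, 1.335, -40.379, -0.06, 0.045, 0.0], 'tcp_pos': [255.813, 596.99, 196.139], 'eef_rot': [0.142, 0.693, -0.143, 0.693], 'force': [0.59, 0.006, 0.066], 'ft_torque': [-0.002, -0.053, -0.0], 'finger_gap': 1.002} 11.0
scene [[524.7, 0.0, 316.1], [0.0, 524.7, 240.2], [0.0, 0.0, 1.0]] 0.04459326931058069 [1063.6 -276.  1353.3] [0.7992, 0.5417, -0.1437, -0.2171]
side [[554.5, 0.0, 316.6], [0.0, 554.5, 240.0], [0.0, 0.0, 1.0]] -0.1474848437960663 [ 150.5 -851.2 1028. ] [0.9022, -0.1547, 0.0686, -0.3968]
```

View pics/scene0.png

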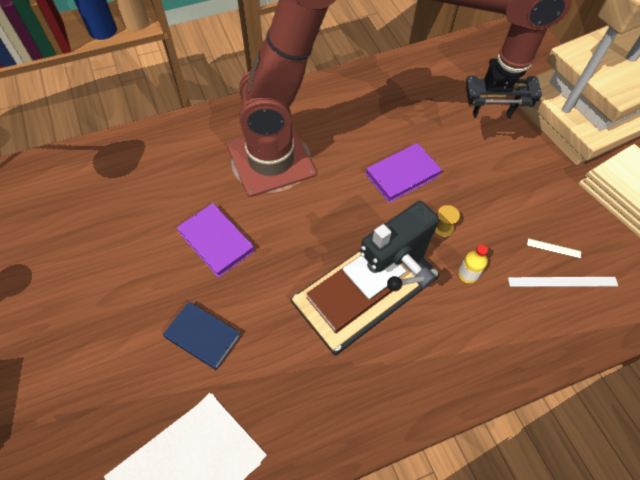

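View pics/side0.png

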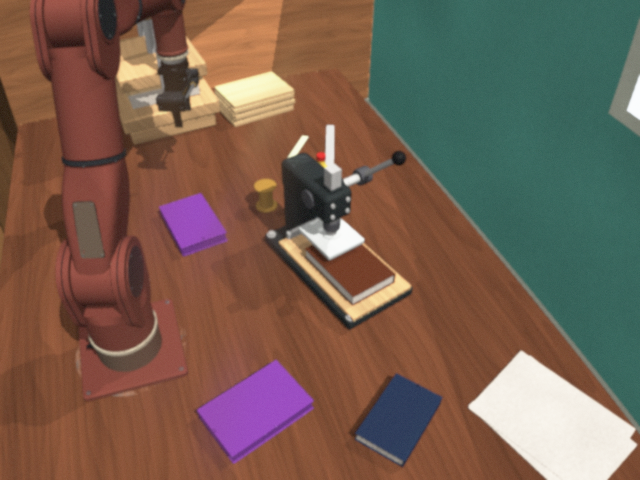

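Brown, book-shaped candidates: the brown one on the press bed (scene 348,295; side 350,270). The purple ones (scene 215,238 and 404,172) and the blue one (scene 202,335, the hymnal) lie on the table. The one on the bed fits by colour and place. I'll confirm it in an enlarged crop that I can also measure from.

```bash
python3 - <<'E'
import cv2, numpy as np
a=cv2.imread("pics/scene0.png")[195:360,280:480]; b=cv2.imread("pics/side0.png")[120:330,250:425]
a=cv2.resize(a,None,fx=4,fy=4,interpolation=cv2.INTER_CUBIC)
b=cv2.resize(b,None,fx=2.8,fy=2.8,interpolation=cv2.INTER_CUBIC)
cv2.imwrite("pics/ca.png",a[:600,:800]);print(a.shape,b.shape)
cv2.imwrite("pics/cb.png",b)
E
```

```text
(660, 800, 3) (588, 490, 3)
```

```bash
python3 - <<'E'
import cv2
a=cv2.imread("pics/scene0.png")[195:360,280:480]
cv2.imwrite("pics/ca.png",cv2.resize(a,None,fx=3.6,fy=3.6,interpolation=cv2.INTER_CUBIC))
E
```

```text
(no output)
```

View pics/ca.png

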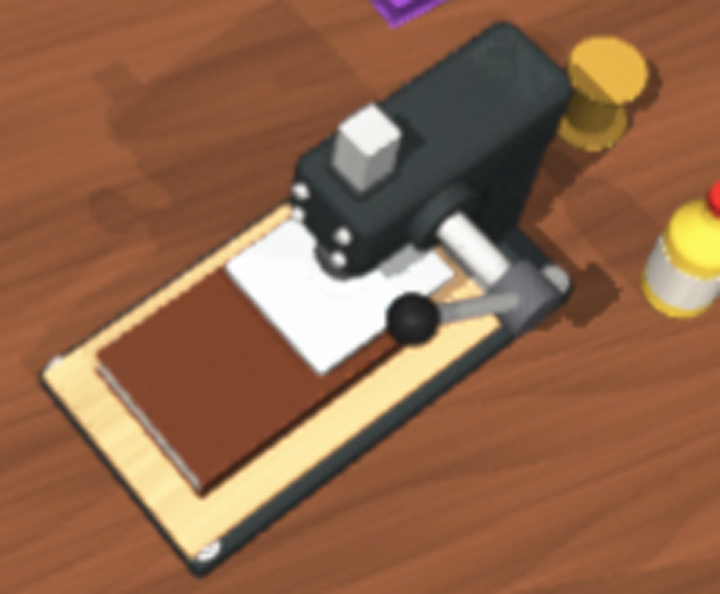

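View pics/cb.png

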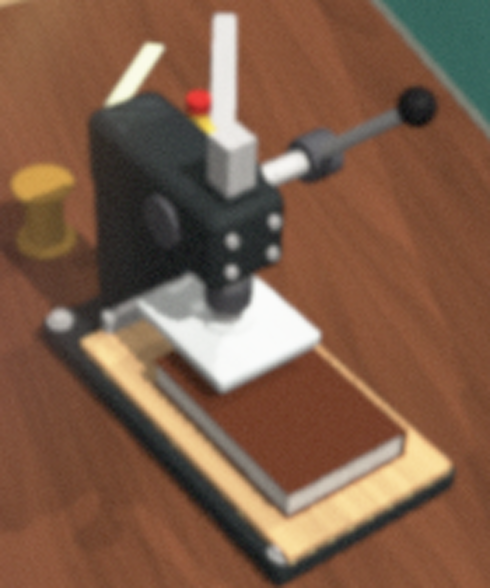

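```bash
cat > geo.py <<'E'
import numpy as np
from scipy.spatial.transform import Rotation as R
from scipy.optimize import least_squares
CAM={"scene":(524.7,316.1,240.2,0.04459326931,[1063.6,-276.,1353.3],[0.7992,0.5417,-0.1437,-0.2171]),
"side":(554.5,316.6,240.,-0.14748484380,[150.5,-851.2,1028.],[0.9022,-0.1547,0.0686,-0.3968])}
def proj(n,P):
    f,cx,cy,k,o,q=CAM[n]; p=R.from_quat(q).inv().apply(np.atleast_2d(P)-o); s=p[:,:2]/p[:,2:]
    return s*(1+k*(s**2).sum(1,keepdims=True))*f+[cx,cy]
def frame(v,P):
    P=np.atleast_2d(P).astype(float); return R.from_euler('z',v[2]).apply(P)+[v[0],v[1],0]
def inframe(v,P): return R.from_euler('z',-v[2]).apply(np.atleast_2d(P)-[v[0],v[1],0])
def fit(obs,v0):
    f=lambda v:np.concatenate([(proj(n,frame(v,P))[0]-uv) for n,P,uv in obs])
    r=least_squares(f,v0,loss='soft_l1'); return r.x,f(r.x).reshape(-1,2)
A=lambda u,v:np.array([280+u/3.6,195+v/3.6]); B=lambda u,v:np.array([250+u/2.8,120+v/2.8])
E
python3 - <<'E'
from geo import *
S,D="scene","side"
ob=[(S,(-80,-125,325),A(412,318)),(D,(-80,-125,325),B(416,105)),(S,(0,0,300),A(371,125)),(D,(0,0,300),B(232,142)),
(S,(-65,55,104),A(226,268)),(S,(-65,-55,104),A(322,375)),(S,(65,-55,104),A(452,275)),
(D,(-65,-55,104),B(320,335)),(D,(-65,55,104),B(222,389)),
(S,(-210,90,40),A(45,372)),(S,(-210,-90,40),A(192,557)),(D,(-210,-90,40),B(452,470)),(D,(-210,90,40),B(281,563)),(D,(110,90,40),B(82,340))]
v,r=fit(ob,[600,150,1.8]); print(v); print(np.c_[r].round(1).tolist())
bk=[(S,(-100,65,72),A(98,358)),(S,(-100,-65,72),A(203,489)),(D,(-100,-65,72),B(405,438)),(D,(-100,65,72),B(288,491)),(D,(100,65,72),B(155,370))]
b,r2=fit(bk,v); print(b,inframe(v,[*b[:2],0]),np.degrees(b[2]-v[2]),r2.round(1).tolist())
np.save("press.npy",v);np.save("book.npy",b)
for P in [(-80,-125,325),(-200,0,56),(-100,0,56),(0,0,300)]: print(P,frame(v,P).round(1))
E
```

```text
[531.53132634 111.18053347 -67.27177481]
[[-0.5, 0.3], [0.4, 0.5], [-0.6, 1.3], [0.3, -2.2], [-0.6, -1.8], [-0.6, -1.4], [0.6, -0.8], [0.6, -0.9], [-0.3, -2.4], [-1.1, -0.3], [-0.8, -0.5], [0.4, -2.4], [3.0, -2.2], [-0.6, -0.1]]
[552.01777035  36.10388835 -67.27757161] [[-77.8201339    0.47306524   0.        ]] -0.33213216879535745 [[-1.1, -1.5], [-0.1, -0.9], [1.8, -3.3], [0.8, 1.0], [-0.2, -4.8]]
(-80, -125, 325) [[673.4  67.8 325. ]]
(-200, 0, 56) [[585.4 -81.4  56. ]]
(-100, 0, 56) [[558.4  14.9  56. ]]
(0, 0, 300) [[531.5 111.2 300. ]]
```

Confirmed: the brown book is on the bed with its front end drawn out. The press fits at (531, 111) with yaw 105.6°, and the book sits about 78 mm out. Next I'll plan the approach.

```bash
cat >> geo.py <<'E'
def tool():
    from bench import arm
    s=arm.state(); return s,np.array(s["tcp_pos"]),R.from_quat(s["eef_rot"])
def plan(target_press,pitch=0.,flip=1):
    """press-frame target; tool x down (pitched deg), tool y = flip*press y"""
    v=np.load("press.npy"); s,p,r=tool()
    Rp=R.from_euler('z',v[2]); a=np.radians(pitch)
    X=np.array([np.sin(a),0,-np.cos(a)]); Y=np.array([0,flip,0.]); 
    Rt=Rp*R.from_matrix(np.c_[X,Y,np.cross(X,Y)])
    t=frame(v,target_press)[0]
    print("t %.2f"%s["t"],"press-frame tcp",inframe(v,p)[0].round(1),"F(press)",Rp.inv().apply(s["force"]).round(1),"gap %.2f"%s["finger_gap"])
    print("target",t.round(1),"shift in tool now",r.inv().apply(t-p).round(1),"in final tool",Rt.inv().apply(t-p).round(1),"turn",np.degrees((r.inv()*Rt).as_rotvec()).round(2))
E
python3 - <<'E'
from geo import *
s,p,r=tool(); print(r.as_matrix().round(3))
for f in (1,-1): plan((-205,0,450),0,f)
E
```

```text
[[-0.     0.394  0.919]
 [-0.001  0.919 -0.394]
 [-1.    -0.001  0.   ]]
t 0.10 press-frame tcp [542.1 134.8 196.2] F(press) [-0.  -0.6  0.6] gap 1.00
target [586.7 -86.3 450. ] shift in tool now [-253.  -498.1  573.3] in final tool [-253.8 -134.8 -747.1] turn [-1.2881e+02 -9.0000e-02  5.0000e-02]
t 0.10 press-frame tcp [542.1 134.8 196.2] F(press) [-0.  -0.6  0.6] gap 1.00
target [586.7 -86.3 450. ] shift in tool now [-253.  -498.1  573.3] in final tool [-253.8  134.8  747.1] turn [5.119e+01 4.000e-02 8.000e-02]
```

```bash
python3 -m crank '[[[-32,0,0,6.4,0,0],[-32,0,0,6.4,0,0],[-32,0,0,6.4,0,0],[-32,0,0,6.4,0,0],[-32,0,0,6.4,0,0]]]' 1 20
python3 -m crank '[[[-32,0,0,6.4,0,0],[-32,0,0,6.4,0,0],[-32,0,0,6.4,0,0],[0,0,0,0,0,0],[0,0,0,0,0,0]]]'
python3 -c "
from geo import *
plan((-205,0,450),0,-1)"
```

```text
t: 0.52
tcp_pos: [255.8, 597.0, 358.3]
eef_rot: [0.329, 0.626, -0.33, 0.626]
force: [-0.4, 0.4, -0.6]
finger_gap: 1.0
t: 0.93
tcp_pos: [256.3, 598.0, 454.6]
eef_rot: [0.429, 0.563, -0.427, 0.563]
force: [-0.3, 1.1, -0.8]
finger_gap: 1.0
t 0.93 press-frame tcp [542.9 134.1 454.6] F(press) [ 1.1 -0.  -0.8] gap 1.00
target [586.7 -86.3 450. ] shift in tool now [  3.2 134.2 747.9] in final tool [  4.6 134.1 747.9] turn [-0.01 -0.13 -0.11]
```

```bash
for i in 1; do
python3 -m crank '[[[0,7,37,0,0,0],[0,7,37,0,0,0],[0,7,37,0,0,0],[0,7,37,0,0,0],[0,7,37,0,0,0]]]'
python3 -m crank '[[[0,7,37,0,0,0],[0,7,37,0,0,0],[0,7,37,0,0,0],[0,7,37,0,0,0],[0,7,37,0,0,0]]]'
done
python3 -c "
from geo import *
plan((-205,0,450),0,-1)"
```

```text
t: 1.35
tcp_pos: [339.7, 426.6, 451.3]
eef_rot: [0.426, 0.563, -0.428, 0.564]
force: [0.3, 0.6, 0.3]
finger_gap: 1.002
t: 1.77
tcp_pos: [423.0, 257.9, 451.5]
eef_rot: [0.426, 0.564, -0.428, 0.563]
force: [1.7, 1.1, 0.4]
finger_gap: 0.998
t 1.77 press-frame tcp [170.5  65.1 451.5] F(press) [ 0.6 -1.9  0.4] gap 1.00
target [586.7 -86.3 450. ] shift in tool now [  1.7  64.6 375.6] in final tool [  1.5  65.1 375.5] turn [0.08 0.04 0.12]
```

```bash

python3 -m crank '[[[0,6.5,37.5,0,0,0],[0,6.5,37.5,0,0,0],[0,6.5,37.5,0,0,0],[0,6.5,37.5,0,0,0],[0,6.5,37.5,0,0,0]]]'
python3 -m crank '[[[0,6.5,37.5,0,0,0],[0,6.5,37.5,0,0,0],[0,6.5,37.5,0,0,0],[0,6.5,37.5,0,0,0],[0,6.5,37.5,0,0,0]]]'
python3 -m crank '[[[35,0,0,0,0,0],[35,0,0,0,0,0],[35,0,0,0,0,0],[35,0,0,0,0,0],[35,0,0,0,0,0]]]'
python3 -m crank '[[[35,0,0,0,0,0],[35,0,0,0,0,0],[30,0,0,0,0,0],[0,0,0,0,0,0],[0,0,0,0,0,0]]]'
python3 - <<'E'
from geo import *
import cv2
from bench import vision
plan((-205,0,63),0,-1)
a=vision.read_camera("scene")["color"][195:360,280:480]; b=vision.read_camera("side")["color"][165:330,250:450]
cv2.imwrite("pics/m1.png",np.hstack([cv2.resize(x,None,fx=2,fy=2,interpolation=cv2.INTER_CUBIC) for x in (a,b)]))
E
```

```text
t: 2.18
tcp_pos: [504.6, 86.2, 451.7]
eef_rot: [0.427, 0.564, -0.428, 0.563]
force: [0.8, 0.9, -0.8]
finger_gap: 1.002
t: 2.6
tcp_pos: [586.6, -85.3, 451.6]
eef_rot: [0.427, 0.564, -0.427, 0.563]
force: [1.1, 1.0, 0.3]
finger_gap: 1.0
t: 3.02
tcp_pos: [585.1, -83.8, 274.7]
eef_rot: [0.427, 0.564, -0.428, 0.563]
force: [1.0, 0.5, 0.3]
finger_gap: 0.998
t: 3.43
tcp_pos: [584.7, -83.7, 176.5]
eef_rot: [0.426, 0.564, -0.428, 0.562]
force: [-0.1, -0.3, 0.9]
finger_gap: 1.001
t 3.43 press-frame tcp [-202.     1.2  176.5] F(press) [-0.3  0.2  0.9] gap 1.00
target [586.7 -86.3  63. ] shift in tool now [113.5   1.7   3.1] in final tool [113.5   1.2   3. ] turn [ 0.02 -0.05  0.24]
```

View pics/m1.png

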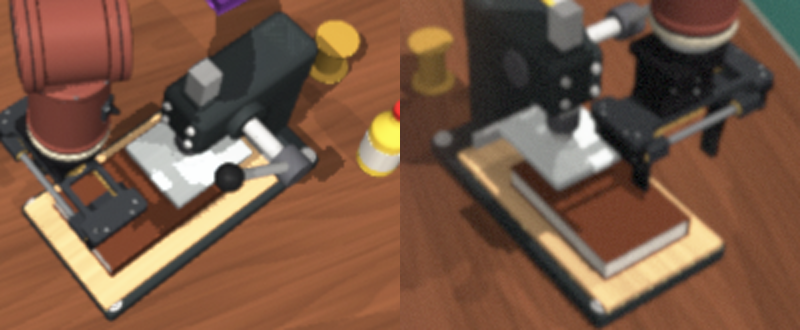

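Scene half: the open jaws straddle the book's width ahead of its front edge. Side half: they hover above it at z≈176 mm. I'm descending in front of the book.

```bash

python3 -m crank '[[[25,0,1,0,0,0],[25,0,1,0,0,0],[20,0,1,0,0,0],[15,0,0,0,0,0],[10,0,0,0,0,0]]]'
python3 -m crank '[[[8,1,0,0,0,0],[8,0,0,0,0,0],[2,0,0,0,0,0],[0,0,0,0,0,0],[0,0,0,0,0,0]]]'
python3 - <<'E'
from geo import *
import cv2
from bench import vision
plan((-115,0,63),0,-1)
b=vision.read_camera("side")["color"][165:330,250:450]
cv2.imwrite("pics/m2.png",cv2.resize(b,None,fx=3,fy=3,interpolation=cv2.INTER_CUBIC))
E
```

```text
t: 3.95
tcp_pos: [588.0, -86.7, 83.5]
eef_rot: [0.428, 0.563, -0.427, 0.564]
force: [0.1, -0.6, -0.1]
finger_gap: 0.998
t: 4.37
tcp_pos: [588.6, -86.5, 65.7]
eef_rot: [0.428, 0.563, -0.427, 0.563]
force: [-0.5, -0.3, -0.0]
finger_gap: 1.0
t 4.37 press-frame tcp [-205.8   -1.8   65.7] F(press) [-0.1  0.6 -0. ] gap 1.00
target [5.625e+02 4.000e-01 6.300e+01] shift in tool now [  2.7  -1.8 -90.8] in final tool [  2.7  -1.8 -90.8] turn [-0.    0.02 -0.04]
```

View pics/m2.png

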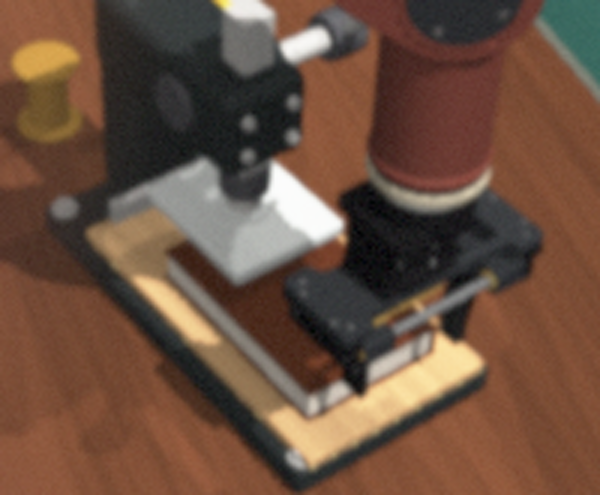

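Both fingertips stand on the bed just in front of the book's front face (m2 ≈ 358,385 and 457,325). I'm pushing now.

```bash

python3 -m crank '[[[0,-1,-5,0,0,0],[0,-1,-5,0,0,0],[0,0,-5,0,0,0],[0,0,-5,0,0,0],[0,0,-5,0,0,0]]]'
python3 -m crank '[[[0,0,-5,0,0,0],[0,0,-5,0,0,0],[0,0,-5,0,0,0],[0,0,-5,0,0,0],[0,0,-5,0,0,0]]]'
python3 -m crank '[[[0,0,-5,0,0,0],[0,0,-5,0,0,0],[0,0,-5,0,0,0],[0,0,-4,0,0,0],[0,0,-3,0,0,0]]]'
python3 -c "
from geo import *
plan((-110,0,63),0,-1)"
```

```text
t: 4.83
tcp_pos: [579.4, -62.0, 65.1]
eef_rot: [0.427, 0.563, -0.427, 0.563]
force: [-0.9, -0.4, 0.3]
finger_gap: 0.998
t: 5.25
tcp_pos: [572.6, -38.3, 65.0]
eef_rot: [0.427, 0.563, -0.427, 0.563]
force: [0.2, -0.1, -0.2]
finger_gap: 0.995
t: 5.67
tcp_pos: [566.8, -17.0, 65.1]
eef_rot: [0.427, 0.563, -0.427, 0.563]
force: [0.1, 1.0, 0.5]
finger_gap: 0.998
t 5.67 press-frame tcp [-132.9    0.6   65.1] F(press) [ 0.9 -0.3  0.5] gap 1.00
target [561.1   5.2  63. ] shift in tool now [  2.1   0.6 -22.9] in final tool [  2.1   0.6 -22.9] turn [ 0.02 -0.01  0.  ]
```

```bash

python3 -m crank '[[[0,0,-3,0,0,0],[0,0,-3,0,0,0],[0,0,-2,0,0,0],[0,0,-2,0,0,0],[0,0,-2,0,0,0]]]'
python3 -m crank '[[[0,0,-1,0,0,0],[0,0,-1,0,0,0],[0,0,-1,0,0,0],[0,0,-1,0,0,0],[0,0,-1,0,0,0]]]'
python3 - <<'E'
from geo import *
import cv2
from bench import vision
plan((-110,0,63),0,-1)
a=vision.read_camera("scene")["color"][215:340,290:450]; b=vision.read_camera("side")["color"][200:325,260:420]
cv2.imwrite("pics/m3.png",np.hstack([cv2.resize(x,None,fx=2.5,fy=2.5,interpolation=cv2.INTER_CUBIC) for x in (a,b)]))
E
```

```text
t: 6.08
tcp_pos: [563.6, -6.0, 65.1]
eef_rot: [0.428, 0.563, -0.428, 0.563]
force: [-0.9, -0.5, 0.3]
finger_gap: 0.999
t: 6.5
tcp_pos: [562.3, -1.2, 65.1]
eef_rot: [0.428, 0.563, -0.428, 0.563]
force: [0.4, -0.5, -0.1]
finger_gap: 1.001
t 6.50 press-frame tcp [-116.6    0.6   65.1] F(press) [-0.5 -0.3 -0.1] gap 1.00
target [561.1   5.2  63. ] shift in tool now [ 2.1  0.6 -6.6] in final tool [ 2.1  0.6 -6.6] turn [-0.02  0.   -0.  ]
```

View pics/m3.png

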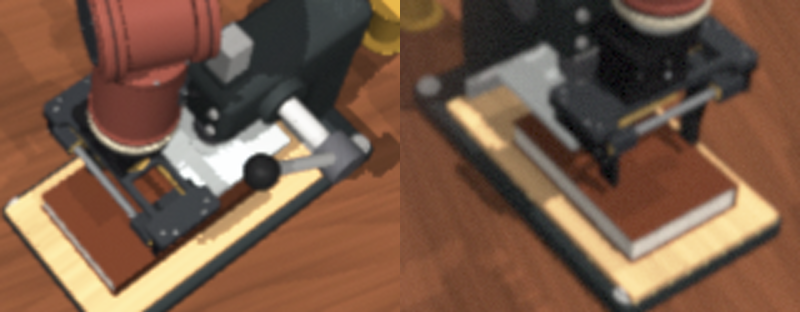

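The side half of m3 shows the fingertips (612,182 and 693,140) over the book's top rather than in front of it, with no force. I'll check where the tips should project.

```bash
python3 - <<'E'
from geo import *
v=np.load("press.npy"); b=np.load("book.npy")
s,p,r=tool()
for y in (-50,50):
    t=p+r.apply([11,y,0]); print("tip",y,t.round(1),inframe(v,t).round(1),proj("side",t).round(1),"m3",((proj("side",t)-[260,200])*2.5+[400,0]).round(0), "sceneM3",((proj("scene",t)-[290,215])*2.5).round(0))
for P in [(-100,65,72),(-100,-65,72),(100,65,72)]:
    q=proj("side",frame(b,P))[0]; print("book",P,((q-[260,200])*2.5+[400,0]).round(0), "sceneM3",((proj("scene",frame(b,P))-[290,215])*2.5).round(0))
for P in [(-210,90,40),(-210,-90,40),(110,90,40)]:
    q=proj("side",frame(v,P))[0]; print("bed",P,((q-[260,200])*2.5+[400,0]).round(0), "sceneM3",((proj("scene",frame(v,P))-[290,215])*2.5).round(0))
E
```

```text
tip -50 [514.2 -14.5  54.1] [[-116.4   50.6   54.1]] [[342.8 283. ]] m3 [[607. 207.]] sceneM3 [[ 94. 181.]]
tip 50 [610.5  12.4  54.1] [[-116.4  -49.4   54.1]] [[374.9 265.9]] m3 [[687. 165.]] sceneM3 [[152. 249.]]
book (-100, 65, 72) [634. 241.] sceneM3 [[ 40. 195.]]
book (-100, -65, 72) [741. 183.] sceneM3 [[116. 287.]]
book (100, 65, 72) [513. 118.] sceneM3 [[185.  96.]]
bed (-210, 90, 40) [634. 297.] sceneM3 [[  4. 208.]]
bed (-210, -90, 40) [779. 214.] sceneM3 [[106. 335.]]
bed (110, 90, 40) [447. 103.] sceneM3 [[226.  54.]]
```

```bash
python3 - <<'E'
from geo import *
import cv2
from bench import vision
s,p,r=tool(); out=[]
for n,(x0,y0) in (("scene",(300,235)),("side",(310,225))):
    im=cv2.resize(vision.read_camera(n)["color"][y0:y0+100,x0:x0+80],None,fx=5,fy=5,interpolation=cv2.INTER_CUBIC)
    im=cv2.convertScaleAbs(im,alpha=1.6,beta=25)
    for y in (-53,53):
        for d,c in ((11,(0,255,0)),(-24,(0,255,255))):
            q=(proj(n,p+r.apply([d,y,0]))[0]-[x0,y0])*5; cv2.circle(im,tuple(int(k) for k in q),4,c,-1)
    out.append(im)
cv2.imwrite("pics/m4.png",np.hstack(out))
# earlier images predictions
p0=np.array([255.8,597,196.1]);r0=R.from_quat([0.142,0.693,-0.143,0.693])
for y in(-53,53): print(proj("side",p0+r0.apply([11,y,0])),proj("scene",p0+r0.apply([11,y,0])))
E
```

```text
[[180.82024183 138.72792897]] [[469.27602047 124.14585032]]
[[189.71460732 119.88552411]] [[505.7443508  124.76521615]]
```

View pics/m4.png

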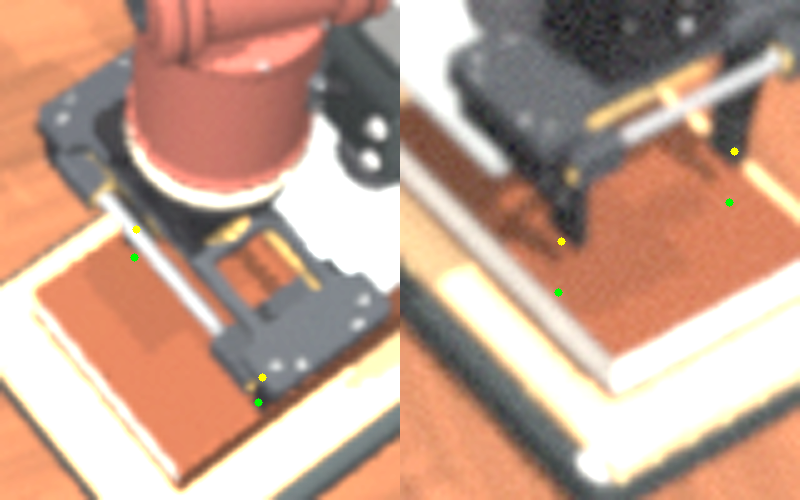

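```bash
python3 - <<'E'
from geo import *
s,p,r=tool(); v=np.load("press.npy")
def tri(ob,p,r):
    g=least_squares(lambda x:np.concatenate([proj(n,x)[0]-uv for n,uv in ob]),p); t=g.x
    print("tip",t.round(1),"in tool",r.inv().apply(t-p).round(1),"press",inframe(v,t)[0].round(1),"res",g.fun.round(1))
tri([("side",(376.6,257.6)),("scene",(351.6,315.4))],p,r)
print("base",proj("scene",[0,0,0]),proj("side",[0,0,0]))
p0=np.array([255.8,597,196.1]);r0=R.from_quat([0.142,0.693,-0.143,0.693])
tri([("side",(180,125)),("scene",(475,117))],p0,r0)
E
```

```text
tip [617.1  12.4  76.9] in tool [-11.8  56.4   1.6] press [-118.2  -55.9   76.9] res [ 1.5  1.1  0.9 -1.8]
base [[271.21638055 159.95166569]] [[131.45608643 348.08772416]]
tip [241.4 552.5 224. ] in tool [-27.9 -46.7   4.3] press [503.1 160.7 224. ] res [ 0.8  0.8  0.3 -1.1]
```

```bash

python3 -m crank '[[[0,0,16,0,0,0],[0,0,16,0,0,0],[0,0,16,0,0,0],[0,0,16,0,0,0],[0,0,17,0,0,0]]]'
python3 -m crank '[[[4,0,0,0,0,0],[4,0,0,0,0,0],[4,0,0,0,0,0],[4,0,0,0,0,0],[4,0,0,0,0,0]]]'
for i in 1; do python3 -m crank '[[[2,0,0,0,0,0],[2,0,0,0,0,0],[0,0,0,0,0,0],[0,0,0,0,0,0],[0,0,0,0,0,0]]]'; done
python3 -c "
from geo import *
plan((-198,0,40),0,-1)"
```

```text
t: 7.12
tcp_pos: [584.3, -79.8, 65.0]
eef_rot: [0.427, 0.563, -0.427, 0.563]
force: [-1.2, 0.9, -0.4]
finger_gap: 1.004
t: 7.53
tcp_pos: [583.9, -78.1, 44.4]
eef_rot: [0.427, 0.564, -0.427, 0.563]
force: [-0.4, 0.0, -0.1]
finger_gap: 0.997
t: 7.95
tcp_pos: [584.2, -79.2, 41.2]
eef_rot: [0.428, 0.563, -0.427, 0.563]
force: [-0.1, -0.7, -0.5]
finger_gap: 1.001
t 7.95 press-frame tcp [-197.6    0.5   41.2] F(press) [-0.7  0.3 -0.5] gap 1.00
target [584.8 -79.5  40. ] shift in tool now [1.2 0.5 0.4] in final tool [1.2 0.5 0.4] turn [-0.    0.01 -0.01]
```

Stated tips would already be 10 mm inside the bed with no contact, so the real fingertips do stand higher than the stated TCP implies. I'm feeling for the bed.

```bash

python3 -m crank '[[[1.5,0,0,0,0,0],[1.5,0,0,0,0,0],[1,0,0,0,0,0],[0,0,0,0,0,0],[0,0,0,0,0,0]]]'|grep -E "tcp|force"
python3 -m crank '[[[1.5,0,0,0,0,0],[1.5,0,0,0,0,0],[1,0,0,0,0,0],[0,0,0,0,0,0],[0,0,0,0,0,0]]]'|grep -E "tcp|force"
```

```text
tcp_pos: [584.0, -79.3, 37.0]
force: [-0.0, -0.1, 0.4]
tcp_pos: [584.0, -79.3, 33.0]
force: [-0.1, -0.4, 0.8]
```

```bash

python3 -m crank '[[[1.5,0,0,0,0,0],[1.5,0,0,0,0,0],[1,0,0,0,0,0],[0,0,0,0,0,0],[0,0,0,0,0,0]]]'|grep -E "tcp|force"
python3 - <<'E'
from geo import *
import cv2
from bench import vision
s,p,r=tool(); out=[]
for n,(x0,y0) in (("scene",(285,255)),("side",(335,245))):
    im=cv2.resize(vision.read_camera(n)["color"][y0:y0+80,x0:x0+80],None,fx=5,fy=5,interpolation=cv2.INTER_CUBIC)
    im=cv2.convertScaleAbs(im,alpha=1.6,beta=25)
    for y in (-53,53):
        for d,c in ((11,(0,255,0)),(-12,(0,255,255))):
            q=(proj(n,p+r.apply([d,y,0]))[0]-[x0,y0])*5; cv2.circle(im,tuple(int(k) for k in q),4,c,-1)
    out.append(im)
cv2.imwrite("pics/m5.png",np.hstack(out))
E
```

```text
tcp_pos: [584.0, -79.3, 29.0]
force: [0.5, 0.2, 0.2]
```

View pics/m5.png

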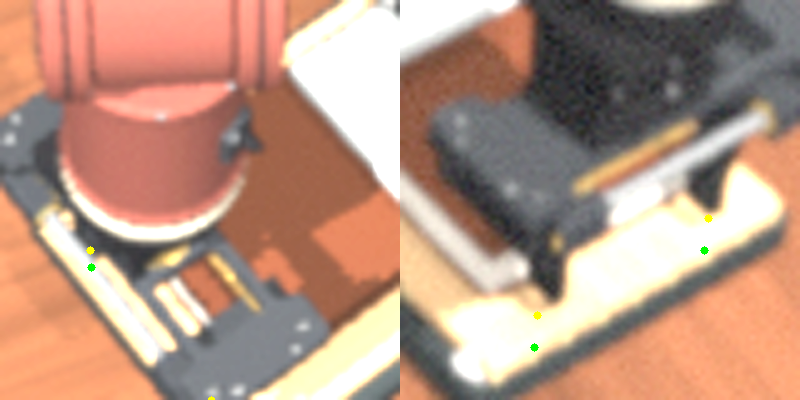

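Now the tips stand on the bed just ahead of the book's front face (m5 side 553,300 and 712,210). The true tips are about 20 mm higher than stated, and I'll carry that offset. Pushing again.

```bash

python3 -m crank '[[[-1,0,-5,0,0,0],[-1,0,-5,0,0,0],[-1,0,-5,0,0,0],[0,0,-5,0,0,0],[0,0,-5,0,0,0]]]'|grep -E "tcp|force"
python3 -m crank '[[[0,0,-5,0,0,0],[0,0,-5,0,0,0],[0,0,-5,0,0,0],[0,0,-5,0,0,0],[0,0,-5,0,0,0]]]'|grep -E "tcp|force"
python3 -m crank '[[[0,0,-4,0,0,0],[0,0,-4,0,0,0],[0,0,-4,0,0,0],[0,0,-4,0,0,0],[0,0,-4,0,0,0]]]'|grep -E "tcp|force"
python3 -c "
from geo import *
plan((-110,0,32),0,-1)"
```

```text
tcp_pos: [577.5, -55.0, 32.3]
force: [1.9, -2.5, 0.7]
tcp_pos: [570.8, -30.9, 32.3]
force: [1.6, -4.9, 2.6]
tcp_pos: [565.4, -11.8, 32.3]
force: [1.5, -4.3, 3.9]
t 10.55 press-frame tcp [-127.6    0.4   32.3] F(press) [-4.6 -0.3  3.9] gap 1.00
target [561.1   5.2  32. ] shift in tool now [  0.3   0.4 -17.6] in final tool [  0.3   0.4 -17.6] turn [-0.02  0.02 -0.02]
```

```bash

python3 -m crank '[[[0,0,-2,0,0,0],[0,0,-2,0,0,0],[0,0,-2,0,0,0],[0,0,-2,0,0,0],[0,0,-2,0,0,0]]]'|grep -E "tcp|force"
python3 -m crank '[[[0,0,-1,0,0,0],[0,0,-1,0,0,0],[0,0,-1,0,0,0],[0,0,0,0,0,0],[0,0,0,0,0,0]]]'|grep -E "tcp|force"
python3 -m crank '[[[0,0,-1,0,0,0],[0,0,-1,0,0,0],[0,0,-1,0,0,0],[0,0,0,0,0,0],[0,0,0,0,0,0]]]'|grep -E "tcp|force"
python3 -c "
from geo import *
plan((-110,0,32),0,-1)"
```

```text
tcp_pos: [562.8, -2.4, 32.3]
force: [1.8, -4.8, 4.2]
tcp_pos: [561.9, 0.6, 32.2]
force: [1.9, -5.1, 3.8]
tcp_pos: [561.1, 3.5, 32.1]
force: [1.7, -5.0, 4.5]
t 11.80 press-frame tcp [-111.6    0.5   32.1] F(press) [-5.3 -0.3  4.5] gap 1.00
target [561.1   5.2  32. ] shift in tool now [ 0.1  0.5 -1.6] in final tool [ 0.1  0.5 -1.6] turn [-0.01  0.01 -0.01]
```

```bash

python3 -m crank '[[[0,0,-1,0,0,0],[0,0,-1,0,0,0],[0,0,0,0,0,0],[0,0,0,0,0,0],[0,0,0,0,0,0]]]'|grep -E "tcp|force"
python3 -m crank '[[[0,0,-1,0,0,0],[0,0,-1,0,0,0],[0,0,0,0,0,0],[0,0,0,0,0,0],[0,0,0,0,0,0]]]'|grep -E "tcp|force"
```

```text
tcp_pos: [561.0, 3.8, 32.2]
force: [3.9, -8.9, 3.2]
tcp_pos: [561.1, 3.8, 32.3]
force: [6.5, -14.7, -0.2]
```

```bash
python3 - <<'E'
from geo import *
import cv2
from bench import vision
plan((-110,0,32),0,-1)
s,p,r=tool()
b=vision.read_camera("side")["color"]; cv2.imwrite("pics/side_b.png",b)
cv2.imwrite("pics/m6.png",cv2.resize(b[200:320,260:420],None,fx=5,fy=5,interpolation=cv2.INTER_CUBIC))
v=np.load("press.npy")
for x in (-100,-110): print(x,[((proj("side",frame(v,(x,y,z)))[0]-[260,200])*5).round(0).tolist() for y,z in ((65,72),(-65,72),(65,40))])
E
```

```text
t 12.63 press-frame tcp [-111.4    0.4   32.3] F(press) [-16.   -2.3  -0.2] gap 1.00
target [561.1   5.2  32. ] shift in tool now [ 0.3  0.4 -1.4] in final tool [ 0.3  0.4 -1.4] turn [-0.11  0.27 -0.08]
-100 [[370.0, 381.0], [581.0, 272.0], [369.0, 427.0]]
-110 [[383.0, 394.0], [593.0, 284.0], [381.0, 439.0]]
```

View pics/m6.png

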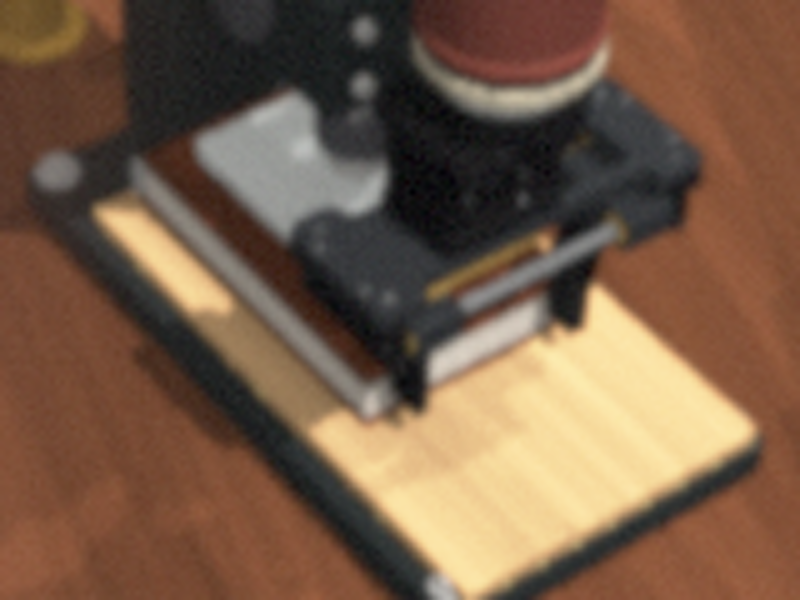

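The book is home: the push force jumped to 16 N at TCP x=-111 mm. In m6 the front corner shows at (370,385), against (370,381) predicted for home. I'll back off and touch the bed in front to calibrate the fingertip height.

```bash

python3 -m crank '[[[0,0,1,0,0,0],[0,0,2,0,0,0],[0,0,5,0,0,0],[0,0,10,0,0,0],[0,0,12,0,0,0]]]'|grep -E "tcp|force"
python3 -m crank '[[[1,0,0,0,0,0],[1,0,0,0,0,0],[1,0,0,0,0,0],[0,0,0,0,0,0],[0,0,0,0,0,0]]]'|grep -E "tcp|force"
python3 -m crank '[[[1,0,0,0,0,0],[1,0,0,0,0,0],[1,0,0,0,0,0],[0,0,0,0,0,0],[0,0,0,0,0,0]]]'|grep -E "tcp|force"
python3 -m crank '[[[1,0,0,0,0,0],[1,0,0,0,0,0],[1,0,0,0,0,0],[0,0,0,0,0,0],[0,0,0,0,0,0]]]'|grep -E "tcp|force"
```

```text
tcp_pos: [567.5, -20.6, 31.6]
force: [-0.9, -0.2, 0.1]
tcp_pos: [567.8, -20.9, 28.9]
force: [0.3, 0.4, -0.8]
tcp_pos: [567.9, -21.4, 26.0]
force: [0.1, 0.4, 0.1]
tcp_pos: [567.9, -21.5, 23.0]
force: [0.8, -0.3, 0.4]
```

```bash

python3 -m crank '[[[1,0,0,0,0,0],[1,0,0,0,0,0],[0,0,0,0,0,0],[0,0,0,0,0,0],[0,0,0,0,0,0]]]'|grep -E "tcp|force"
python3 -m crank '[[[1,0,0,0,0,0],[1,0,0,0,0,0],[0,0,0,0,0,0],[0,0,0,0,0,0],[0,0,0,0,0,0]]]'|grep -E "tcp|force"
```

```text
tcp_pos: [568.0, -21.4, 21.1]
force: [-0.1, -0.3, -0.3]
tcp_pos: [568.0, -21.5, 19.0]
force: [0.2, 0.4, 0.7]
```

```bash

python3 -m crank '[[[1,0,0,0,0,0],[1,0,0,0,0,0],[0,0,0,0,0,0],[0,0,0,0,0,0],[0,0,0,0,0,0]]]'|grep -E "tcp|force"
python3 -m crank '[[[1,0,0,0,0,0],[1,0,0,0,0,0],[0,0,0,0,0,0],[0,0,0,0,0,0],[0,0,0,0,0,0]]]'|grep -E "tcp|force"
```

```text
tcp_pos: [568.0, -21.5, 17.0]
force: [0.1, -0.6, -0.6]
tcp_pos: [568.0, -21.5, 15.1]
force: [-0.3, 1.3, -0.1]
```

```bash

python3 -m crank '[[[1,0,0,0,0,0],[1,0,0,0,0,0],[0,0,0,0,0,0],[0,0,0,0,0,0],[0,0,0,0,0,0]]]'|grep -E "tcp|force"
python3 -m crank '[[[1,0,0,0,0,0],[1,0,0,0,0,0],[0,0,0,0,0,0],[0,0,0,0,0,0],[0,0,0,0,0,0]]]'|grep -E "tcp|force"
python3 -m crank '[[[1,0,0,0,0,0],[1,0,0,0,0,0],[0,0,0,0,0,0],[0,0,0,0,0,0],[0,0,0,0,0,0]]]'
```

```text
tcp_pos: [568.1, -21.4, 14.9]
force: [-9.8, 1.8, 25.9]
tcp_pos: [568.1, -21.4, 14.8]
force: [-19.2, 1.8, 49.1]
t: 17.27
tcp_pos: [568.1, -21.4, 14.6]
eef_rot: [0.429, 0.564, -0.427, 0.562]
force: [-29.6, 1.7, 74.0]
finger_gap: 0.997
```

Touched the bed at stated z=15.0 mm (force peaked at 74 N; I'm lifting off now). The true tool therefore sits 36 mm higher than stated. Next: lift, and go to the knob with that correction.

```bash

python3 -m crank '[[[-6,0,0,0,0,0],[-25,0,0,0,0,0],[-35,0,0,0,0,0],[-35,0,0,0,0,0],[-35,0,0,0,0,0]]]'|grep -E "tcp|force"
python3 -m crank '[[[-41,0,0,0,0,0],[-41,0,0,0,0,0],[-41,0,0,0,0,0],[-41,0,0,0,0,0],[-41,0,0,0,0,0]]]'|grep -E "tcp|force"
python3 -c "
from geo import *
plan((-80,-125,350),0,-1)"
```

```text
tcp_pos: [567.5, -21.7, 146.4]
force: [2.1, -0.1, -0.2]
tcp_pos: [567.4, -21.6, 352.2]
force: [0.7, 0.3, 0.0]
t 18.10 press-frame tcp [-137.5    1.2  352.2] F(press) [ 0.1 -0.7  0. ] gap 1.00
target [673.4  67.8 350. ] shift in tool now [  2.3 126.2 -57.5] in final tool [  2.2 126.2 -57.5] turn [-0.01 -0.02 -0.03]
```

```bash

python3 -m crank '[[[0,32,-14,0,0,0],[0,32,-14,0,0,0],[0,32,-14,0,0,0],[0,30,-15,0,0,0],[0,0,0,0,0,0]]]'|grep -E "tcp|force"
python3 - <<'E'
from geo import *
import cv2
from bench import vision
plan((-80,-125,281),0,-1)
s,p,r=tool(); out=[]
for n,(x0,y0) in (("scene",(340,210)),("side",(340,80))):
    im=cv2.resize(vision.read_camera(n)["color"][y0:y0+120,x0:x0+100],None,fx=4,fy=4,interpolation=cv2.INTER_CUBIC)
    im=cv2.convertScaleAbs(im,alpha=1.6,beta=25)
    out.append(im)
    v=np.load("press.npy"); k=frame(v,(-80,-125,325)); print(n,"knob",(proj(n,k)-[x0,y0])*4, "tips",[((proj(n,p+[0,0,36]+r.apply([11,y,0]))[0]-[x0,y0])*4).round() for y in (-45,45)])
cv2.imwrite("pics/m7.png",np.hstack(out))
E
```

```text
tcp_pos: [676.6, 74.5, 345.9]
force: [0.2, 1.9, -0.8]
t 18.52 press-frame tcp [ -74.4 -129.9  345.9] F(press) [ 1.8 -0.7 -0.8] gap 1.00
target [673.4  67.8 281. ] shift in tool now [64.9 -4.7  5.6] in final tool [64.9 -4.9  5.6] turn [ 0.42 -0.05  0.23]
scene knob [[215.90352373 294.43258659]] tips [array([184., 197.]), array([301., 320.])]
side knob [[235.84240788 312.09095279]] tips [array([182., 261.]), array([303., 212.])]
```

View pics/m7.png

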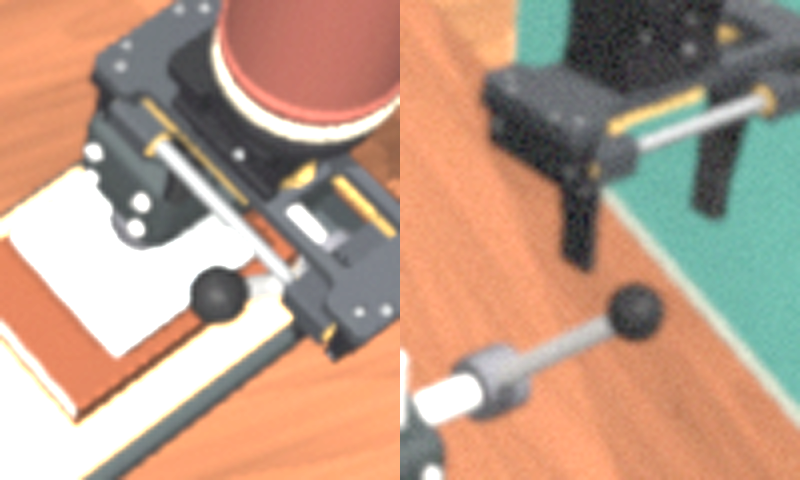

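Side half of m7: the tips (580,268 and 710,215) straddle the knob (635,311) and agree with the 36 mm correction. The knob projects within 2 px in both views. I'm descending around it.

```bash

python3 -m crank '[[[10,0,0,0,0,0],[10,0,0,0,0,0],[5,0,0,0,0,0],[0,0,0,0,0,0],[0,0,0,0,0,0]]]'|grep -E "tcp|force"
python3 -c "
from geo import *
plan((-80,-125,281),0,-1)"
```

```text
tcp_pos: [673.4, 67.1, 325.0]
force: [0.1, 0.3, 0.9]
t 19.03 press-frame tcp [ -80.6 -124.8  325. ] F(press) [ 0.3 -0.2  0.9] gap 1.00
target [673.4  67.8 281. ] shift in tool now [44.   0.2 -0.6] in final tool [44.   0.2 -0.6] turn [-0.03 -0.04  0.01]
```

```bash

python3 -m crank '[[[14,0,0,0,0,0],[14,0,0,0,0,0],[10,0,0,0,0,0],[6,0,0,0,0,0],[0,0,0,0,0,0]]]'|grep -E "tcp|force"
python3 -m crank '[[[0,0,0,0,0,0],[0,0,0,0,0,0],[0,0,0,0,0,0],[0,0,0,0,0,0],[0,0,0,0,0,0]]]' 0 45
python3 -m crank '[[[0,0,0,0,0,0],[0,0,0,0,0,0],[0,0,0,0,0,0],[0,0,0,0,0,0],[0,0,0,0,0,0]]]'
python3 -c "
from geo import *
plan((-80,-125,281),0,-1)"
```

```text
tcp_pos: [673.4, 67.5, 280.0]
force: [0.5, 0.5, -0.8]
t: 19.87
tcp_pos: [674.2, 67.3, 281.5]
eef_rot: [0.428, 0.563, -0.427, 0.563]
force: [0.3, -0.2, -0.3]
finger_gap: 0.705
t: 20.28
tcp_pos: [674.1, 67.4, 281.0]
eef_rot: [0.428, 0.563, -0.427, 0.563]
force: [0.8, -0.7, -0.0]
finger_gap: 0.369
t 20.28 press-frame tcp [ -80.6 -125.5  281. ] F(press) [-0.9 -0.6 -0. ] gap 0.37
target [673.4  67.8 281. ] shift in tool now [ 0.  -0.5 -0.6] in final tool [ 0.  -0.5 -0.6] turn [-0.    0.01 -0.01]
```

```bash

python3 -m crank '[[[0,0,0,0,0,0],[0,0,0,0,0,0],[0,0,0,0,0,0],[0,0,0,0,0,0],[0,0,0,0,0,0]]]'|grep -E "force|gap"
python3 - <<'E'
import numpy as np
s=np.arange(0,19)*0.05; th=np.pi/4-s; x=40-170*np.cos(th); z=205+170*np.sin(th)
for a in zip(s[1:].round(2),(-np.diff(z)).round(1),(-np.diff(x)).round(1),x[1:].round(1),z[1:].round(1)-44): print(*[round(float(k),2) for k in a])
E
```

```text
force: [1.8, 0.3, -0.4]
finger_gap: 0.365
0.05 6.2 5.9 -86.1 275.1
0.1 6.4 5.5 -91.6 268.6
0.15 6.7 5.2 -96.8 261.9
0.2 7.0 4.9 -101.7 254.9
0.25 7.2 4.5 -106.2 247.7
0.3 7.4 4.2 -110.4 240.3
0.35 7.6 3.8 -114.1 232.7
0.4 7.8 3.4 -117.5 224.9
0.45 8.0 3.0 -120.5 217.0
0.5 8.1 2.6 -123.1 208.9
0.55 8.2 2.2 -125.3 200.6
0.6 8.3 1.8 -127.1 192.3
0.65 8.4 1.4 -128.4 183.9
0.7 8.4 0.9 -129.4 175.5
0.75 8.5 0.5 -129.9 167.0
0.8 8.5 0.1 -130.0 158.5
0.85 8.5 -0.3 -129.6 150.0
0.9 8.5 -0.8 -128.9 141.6
```

Gripped at 32 mm on the 34 mm knob. I'm drawing the lever along the arc.

```bash

python3 -m crank '[[[6.2,0,5.9,0,0,0],[6.4,0,5.5,0,0,0],[6.7,0,5.2,0,0,0],[7,0,4.9,0,0,0],[7.2,0,4.5,0,0,0]]]'
python3 -m crank '[[[7.4,0,4.2,0,0,0],[7.6,0,3.8,0,0,0],[7.8,0,3.4,0,0,0],[0,0,0,0,0,0],[0,0,0,0,0,0]]]'
python3 -c "
from geo import *
plan((-117.5,-125,224.9),0,-1)"
```

```text
t: 21.12
tcp_pos: [681.2, 42.3, 247.7]
eef_rot: [0.428, 0.563, -0.427, 0.563]
force: [-1.5, 2.5, 5.1]
finger_gap: 0.371
t: 21.53
tcp_pos: [684.3, 31.1, 225.1]
eef_rot: [0.428, 0.563, -0.427, 0.563]
force: [0.1, 0.5, 6.2]
finger_gap: 0.367
t 21.53 press-frame tcp [-118.2 -125.6  225.1] F(press) [ 0.5 -0.3  6.2] gap 0.37
target [683.5  31.7 224.9] shift in tool now [ 0.2 -0.6 -0.7] in final tool [ 0.2 -0.6 -0.7] turn [-0.02 -0.01 -0.04]
```

```bash

python3 -m crank '[[[8,0,3,0,0,0],[8.1,0,2.6,0,0,0],[8.2,0,2.2,0,0,0],[8.3,0,1.8,0,0,0],[0,0,0,0,0,0]]]'|grep -E "tcp|force|gap"
python3 -m crank '[[[4.2,0,0.7,0,0,0],[4.2,0,0.7,0,0,0],[4.2,0,0.5,0,0,0],[4.2,0,0.4,0,0,0],[0,0,0,0,0,0]]]'|grep -E "tcp|force|gap"
python3 -m crank '[[[4.2,0,0.3,0,0,0],[4.2,0,0.2,0,0,0],[0,0,0,0,0,0],[0,0,0,0,0,0],[0,0,0,0,0,0]]]'|grep -E "tcp|force|gap"
python3 -c "
from geo import *
plan((-129.9,-125,167),0,-1)"
```

```text
tcp_pos: [687.1, 21.5, 191.8]
force: [1.4, -0.2, 6.6]
finger_gap: 0.36
tcp_pos: [687.8, 19.3, 176.5]
force: [-0.6, -0.1, 10.9]
finger_gap: 0.362
tcp_pos: [687.9, 18.8, 168.9]
force: [-2.0, -0.1, 11.1]
finger_gap: 0.361
t 22.78 press-frame tcp [-131.1 -125.8  168.9] F(press) [ 0.4  2.  11.1] gap 0.36
target [686.9  19.7 167. ] shift in tool now [ 1.9 -0.8 -1.2] in final tool [ 1.9 -0.8 -1.2] turn [-0.03  0.04 -0.1 ]
```

```bash

python3 -m crank '[[[4,0,0,0,0,0],[4,0,0,0,0,0],[4,0,-0.2,0,0,0],[4,0,-0.2,0,0,0],[0,0,0,0,0,0]]]'|grep -E "tcp|force|gap"
python3 -m crank '[[[4,0,-0.3,0,0,0],[4,0,-0.3,0,0,0],[4,0,-0.4,0,0,0],[4,0,-0.4,0,0,0],[0,0,0,0,0,0]]]'|grep -E "tcp|force|gap"
python3 - <<'E'
from geo import *
import cv2
from bench import vision
plan((-128.1,-125,136.5),0,-1)
v=np.load("press.npy"); out=[]
for n,(x0,y0) in (("scene",(310,210)),("side",(290,140))):
    im=vision.read_camera(n)["color"]; cv2.imwrite(f"pics/end_{n}.png",im)
    out.append(cv2.convertScaleAbs(cv2.resize(im[y0:y0+120,x0:x0+100],None,fx=4,fy=4,interpolation=cv2.INTER_CUBIC),alpha=1.4,beta=20))
    for P in [(-128,-125,180.5),(-65,55,86),(-65,-55,86),(-100,65,72)]: print(n,P,((proj(n,frame(v,P))[0]-[x0,y0])*4).round())
cv2.imwrite("pics/m8.png",np.hstack(out))
E
```

```text
tcp_pos: [688.0, 18.6, 152.5]
force: [-1.3, -2.8, 12.9]
finger_gap: 0.359
tcp_pos: [687.7, 19.7, 136.6]
force: [-1.2, -2.1, 12.9]
finger_gap: 0.363
t 23.62 press-frame tcp [-130.1 -125.8  136.6] F(press) [-1.7  1.8 12.9] gap 0.36
target [686.4  21.4 136.5] shift in tool now [ 0.1 -0.8 -2. ] in final tool [ 0.1 -0.8 -2. ] turn [-0.07  0.09 -0.11]
scene (-128, -125, 180.5) [243. 444.]
scene (-65, 55, 86) [127. 243.]
scene (-65, -55, 86) [233. 362.]
scene (-100, 65, 72) [ 77. 269.]
side (-128, -125, 180.5) [466. 313.]
side (-65, 55, 86) [156. 488.]
side (-65, -55, 86) [298. 416.]
side (-100, 65, 72) [176. 545.]
```

View pics/m8.png

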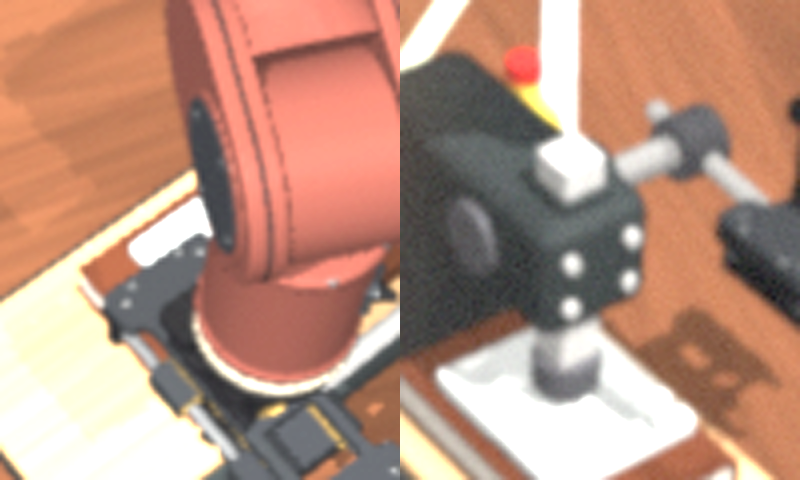

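```bash

python3 -m crank '[[[0,0,0,0,0,0],[0,0,0,0,0,0],[0,0,0,0,0,0],[0,0,0,0,0,0],[0,0,0,0,0,0]]]'|grep -E "t:|tcp|force|gap"
python3 - <<'E'
from geo import *
import cv2
v=np.load("press.npy")
for z in (300,284,272,262): print(z,proj("side",frame(v,(0,0,z)))[0].round(1))
# template: track ram top's vertical shift start -> now
a=cv2.imread("pics/side0.png");b=cv2.imread("pics/end_side.png")
t=a[163:182,323:345]; m=cv2.matchTemplate(b[155:200,315:350],t,cv2.TM_CCOEFF_NORMED); _,s,_,l=cv2.minMaxLoc(m); print("shift",l[0]+315-323,l[1]+155-163,s)
# bright face segment column profile
print(a[160:200:2,333].mean(1).astype(int)); print(b[160:200:2,333].mean(1).astype(int))
E
```

```text
t: 24.13
tcp_pos: [687.7, 19.7, 137.3]
eef_rot: [0.428, 0.562, -0.428, 0.564]
force: [-1.8, -1.9, 11.9]
finger_gap: 0.366
300 [333.1 168.5]
284 [333.  174.2]
272 [332.9 178.5]
262 [332.8 182. ]
shift 0 11 0.7593086957931519
[199 201 224 231 231 234 221 178 168 168 171 166 166 167 155  92  50  57
  64  62]
[198 199 199 199 197 200 201 219 232 232 232 214 173 166 155  93  51  62
  67  65]
```

```bash

for i in 1; do
python3 -m crank '[[[0,0,0,0,0,0],[0,0,0,0,0,0],[0,0,0,0,0,0],[0,0,0,0,0,0],[0,0,0,0,0,0]]]'|grep -E "tcp|force"
python3 -m crank '[[[0,0,0,0,0,0],[0,0,0,0,0,0],[0,0,0,0,0,0],[0,0,0,0,0,0],[0,0,0,0,0,0]]]'|grep -E "tcp|force"; done
python3 - <<'E'
from geo import *
import cv2
v=np.load("press.npy")
for x in (-100,-106): print("scene m7",x,((proj("scene",frame(v,(x,-65,72)))[0]-[340,210])*4).round(), "side",[proj("side",frame(v,(x,y,72)))[0].round(1).tolist() for y in (65,-65)])
b=cv2.imread("pics/end_side.png"); cv2.imwrite("pics/m9.png",cv2.convertScaleAbs(cv2.resize(b[200:320,260:420],None,fx=5,fy=5,interpolation=cv2.INTER_CUBIC),alpha=1.4,beta=20))
E
```

```text
tcp_pos: [687.8, 19.6, 137.3]
force: [-2.8, -2.7, 13.0]
tcp_pos: [687.7, 19.6, 137.4]
force: [-2.0, -2.4, 12.7]
scene m7 -100 [ 80. 412.] side [[334.0, 276.2], [376.1, 254.5]]
scene m7 -106 [ 73. 417.] side [[335.5, 277.7], [377.6, 255.8]]
```

```bash
python3 - <<'E'
from geo import *
import cv2
v=np.load("press.npy")
xs=np.arange(-230,-60,2.)
for f in ("side0","end_side"):
    im=cv2.GaussianBlur(cv2.imread(f"pics/{f}.png"),(0,0),0.7)
    for y in (50,25,0,-25,-50):
        row=[]
        for z,lo,hi in ((72,-215,-75),(40,-225,-195)):
            x=np.arange(lo,hi,1.); q=proj("side",frame(v,np.c_[x,0*x+y,0*x+z])).astype(np.float32)
            p=cv2.remap(im,q[None,:,0],q[None,:,1],cv2.INTER_LINEAR)[0].astype(float).mean(1); g=np.gradient(p)
            row+= [x[np.argmin(g)] , x[np.argmax(-g if z==72 else g)], round(float(-g.min()),1)]
        print(f,y,row)
E
```

```text
side0 50 [np.float64(-178.0), np.float64(-178.0), 12.5, np.float64(-225.0), np.float64(-216.0), 0.7]
side0 25 [np.float64(-177.0), np.float64(-177.0), 13.3, np.float64(-225.0), np.float64(-214.0), 1.7]
side0 0 [np.float64(-179.0), np.float64(-179.0), 12.0, np.float64(-225.0), np.float64(-214.0), 1.7]
side0 -25 [np.float64(-179.0), np.float64(-179.0), 12.3, np.float64(-225.0), np.float64(-215.0), 0.3]
side0 -50 [np.float64(-188.0), np.float64(-188.0), 9.8, np.float64(-225.0), np.float64(-215.0), 1.3]
end_side 50 [np.float64(-98.0), np.float64(-98.0), 12.3, np.float64(-225.0), np.float64(-216.0), 1.0]
end_side 25 [np.float64(-99.0), np.float64(-99.0), 12.7, np.float64(-225.0), np.float64(-215.0), 1.7]
end_side 0 [np.float64(-99.0), np.float64(-99.0), 12.3, np.float64(-225.0), np.float64(-214.0), 2.0]
end_side -25 [np.float64(-99.0), np.float64(-99.0), 11.5, np.float64(-225.0), np.float64(-215.0), 0.7]
end_side -50 [np.float64(-112.0), np.float64(-112.0), 9.5, np.float64(-225.0), np.float64(-214.0), 1.7]
```

The book's front edge measures -98 to -99 mm across y from +50 to -25, so it is home and square. Now I'll hold past three seconds and hand in.

```bash

python3 -m crank '[[[0,0,0,0,0,0],[0,0,0,0,0,0],[0,0,0,0,0,0],[0,0,0,0,0,0],[0,0,0,0,0,0]]]'>/dev/null
python3 -m crank '[[[0,0,0,0,0,0],[0,0,0,0,0,0],[0,0,0,0,0,0],[0,0,0,0,0,0],[0,0,0,0,0,0]]]'>/dev/null
python3 -m crank '[[[0,0,0,0,0,0],[0,0,0,0,0,0],[0,0,0,0,0,0],[0,0,0,0,0,0],[0,0,0,0,0,0]]]'>/dev/null
python3 -m crank '[[[0,0,0,0,0,0],[0,0,0,0,0,0],[0,0,0,0,0,0],[0,0,0,0,0,0],[0,0,0,0,0,0]]]'>/dev/null
python3 -m crank '[[[0,0,0,0,0,0],[0,0,0,0,0,0],[0,0,0,0,0,0],[0,0,0,0,0,0],[0,0,0,0,0,0]]]'>/dev/null
python3 -m crank '[[[0,0,0,0,0,0],[0,0,0,0,0,0],[0,0,0,0,0,0],[0,0,0,0,0,0],[0,0,0,0,0,0]]]'>/dev/null
python3 -m crank '[[[0,0,0,0,0,0],[0,0,0,0,0,0],[0,0,0,0,0,0],[0,0,0,0,0,0],[0,0,0,0,0,0]]]'>/dev/null
python3 -m crank '[[[0,0,0,0,0,0],[0,0,0,0,0,0],[0,0,0,0,0,0],[0,0,0,0,0,0],[0,0,0,0,0,0]]]'
python3 - <<'E'
import cv2,numpy as np
from bench import vision,arm
b=vision.read_camera("side")["color"]; print(b[160:200:2,333].mean(1).astype(int)); print(arm.state()["t"])
a=cv2.imread("pics/side0.png")
for n,(x,y) in {"hymnal":(399,420),"spool":(265,196),"glue":(322,158)}.items(): print(n,np.abs(a[y-20:y+20,x-10:x+10].astype(int)-b[y-20:y+20,x-10:x+10]).mean().round(1))
E
```

```text
t: 28.3
tcp_pos: [687.7, 19.6, 137.3]
eef_rot: [0.428, 0.562, -0.428, 0.564]
force: [-2.1, -2.1, 12.9]
finger_gap: 0.366
[198 199 200 199 198 197 198 221 232 232 232 214 173 167 155  92  49  56
  69  63]
28.35
hymnal 2.3
spool 9.9
glue 10.8
```

```bash
python3 -c "
from bench import arm
print(arm.job_done())"
```

```text
the job is handed in; nothing more can be done
None
```

I pushed the brown book in against the back fence with both open fingers. I then pinched the lever's knob, drew it down, held it for about 5 s, and handed the job in at t = 28.4 s with the lever still gripped. The hand-in gives no verdict, so the results below rest on my own checks.

**Final checks**
- **Book:** its front edge measured -98 to -99 mm in the press frame at four points across its width; home is -100. It is square and seated. A reading at the fifth point (y = -50 mm) gave -112 mm. I set it aside because the same point was also off by about 10 mm in the starting picture.
- **Press:** the ram came down about 27–28 mm, which puts the lever at about 0.92 rad and the plunger about 9–10 mm in. The wrist force stayed near 13 N, as expected at half in, and the pose held still.

**Problems and weaker checks**
- **First push:** it passed over the book without touching it, because the real fingertips stand about 36 mm higher than the stated tool position. I found the offset by touching the bed and corrected for it. That touch peaked at 74 N on the wrist, below the 120 N limit. It was meant to be a fingertip contact only; if it counted as the arm or gripper body, it would exceed the 40 N limit.
- **Bystanders:** the picture patch around the hymnal was unchanged. The patches around the spool and glue bottle differed a little, which I put down to the arm's shadow and the moved ram in the crop. I didn't check this further, but the arm never passed near either of them.

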